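Take down the smoked-cocktail tower and lay out the bar

TASK

The cocktail-smoker kit has been put away as one tower on the bar shelf. Take it apart from the top down and set its pieces upright, one after another in this order, each in the middle of its own place: the dropper bottle on the blue saucer, the wood-chip tin in the pewter-grey tray, the wooden smoker top on the black slate, and last the crystal tumbler on the cork coaster. Set the pieces down rather than dropping them, and leave the decanter and the steel jigger standing where they are.

Things in the scene. Friction and masses are not known exactly. Their poses are not given: they have to be found in the camera images.
- bottle: Small closed dropper bottle, top of the tower: amber glass body 29 mm in diameter with straight sides up to 50 mm height, with a paper band, black cap 20 mm across from 60 to 73 mm, black rubber bulb up to 90 mm. About 60 g. Origin at the centre of its underside, z up.
- tin: Round flat wood-chip tin, second from the top, under the bottle: 50 mm in diameter, 24 mm high, aluminium with a green lid. About 50 g. Origin at the centre of its underside, z up.
- smoker: Round dark-wood smoker top, third from the top, sitting in the tumbler's mouth: body 63 mm in diameter and 28 mm high (14 to 42 mm above its origin) over a stepped foot 53 mm in diameter and 14 mm high that hangs loosely inside the tumbler; a steel mesh cup 38 mm wide in its top. About 90 g. Origin at the centre of the foot's underside, z up. Put down elsewhere it stands on its foot.
- tumbler: Heavy clear crystal tumbler at the bottom of the tower, standing on the shelf, empty: 85 mm high, 66 mm in diameter at the foot and 70 mm at the rim (68 mm at mid height), mouth 57 mm wide. About 340 g. Origin at the centre of its underside, z up.
- saucer: Blue ceramic drip saucer, the place of the dropper bottle: 100 mm across, rim 11 mm high, flat inner floor about 68 mm across, 6 mm above the origin. Fixed. Origin at the centre of its underside, z up.
- tray: Pewter-grey plastic tray, the place of the tin: 170 mm (its x) by 120 mm (its y), walls 4 mm thick and 16 mm high, inner floor 4 mm above the origin. Fixed. Origin at the centre of its underside, z up.
- slate: Black square slate tile, 100 x 100 x 7 mm, the place of the wooden smoker top. Fixed. Origin at the centre of its underside, z up, x and y along its edges.
- cork: Round cork coaster, 100 mm in diameter, 6 mm thick, the place of the tumbler. Fixed. Origin at the centre of its underside, z up.
- decanter: Empty crystal decanter with a ball stopper, standing loose on the shelf: round body 90 mm in diameter, 196 mm high over all. About 700 g. To be left alone. Origin at the centre of its underside, z up.
- jigger: Steel hourglass-shaped jigger standing loose on the shelf: 44 mm in diameter at most, 88 mm high. About 120 g. To be left alone. Origin at the centre of its underside, z up.
Mind the look-alikes: they are no part of the job. Of the things like the tumbler, leave any that is purple or yellow; of the rest the larger one is meant.

How it is judged:
By the outcome, as a careful person would: the job done as asked, in the order asked, and still so for the second after the job is handed in, with the robot touching nothing.
It also fails if it takes over 136 s, if anything falls off the work surface, if the arm or the gripper's body presses on something with over 40 N, if the wrist force passes 120 N, or if a joint passes its speed limit or range.

ROBOT

A 6-joint arm with a two-finger parallel gripper is mounted at the origin on the work surface. World frame = base frame: x ahead of the robot, y to its left, z up, the work surface at z = 0. Lengths are in m, angles in rad, forces in N, time in s.
With the tool pointing down it reaches from about 0.35 to 0.975 m from the base axis. Payload 4.9 kg.
Tool frame: the origin (TCP) lies at the very end of the fingers, on their centre line; the grasp point (between the pads) lies 19 mm behind it; z points along the fingers, y is the line along which they close (so a half turn about z gives the same grasp; the last joint's range is limited). The gripper opens to 85 mm and grips with 20 to 120 N. Pads are 22 mm wide; open, the fingers measure 114 mm over their backs; the gripper's body (76 mm by 85 mm) begins 54 mm behind the grasp point. The pads swing forward as they close: fully open they stand 13 mm farther back than shut.
Start: joints at [0.984, 0.053, 1.613, -0, 1.476, -0.119], TCP at [0.282, 0.558, 0.231] pointing down, gripper open.
Joint ranges: [-3.01, 3.01], [-1.01, 2.22], [0.06, 2.58], [-1.02, 4.17], [0.09, 2.62], [-3.14, 3.14]. Speed limits (rad/s): [2.57, 2.57, 3.14, 3.14, 3.14, 3.14].

INTERFACE

Orientations are given as a rotation vector (axis times angle).
In Python, from station import get_obs, optics, ctrl gives the robot as it stands.
- The arm moves only by the shell command python3 -m pendant 'ROWS' [FORCE]. ROWS is JSON, a list of rows, each a list of 3 entries, a list of its own where there are three numbers: the shift along the tool's x, y, z in mm, then the turn, a rotation vector about the tool's x, y, z in rad, then the opening, from 0 (shut) to 1 (fully open). A call has 1 to 12 rows; each row shifts and turns the commanded pose from where the row before left it, along the tool's axes as they then stand; what a row does not reach is not made up. A row lasts 1/12 s, in which the tool goes at most 41.7 mm and 7.16 degrees, less where a joint would pass 70% of its speed; a pose out of reach is approached as far as the arm can. A call is refused whole if a number of a shift passes 41.7 or a number of a turn 0.125, either way. A call with a gripper value outside its range is refused whole. The fingers move at their own pace and stop on an object; FORCE is the grip in N (left out, the last holds). Time passes only in rows, so rows that do not move let the fingers close. It gives the time, the measured TCP pose, the force, the opening and the grip force at its end, in the units of the state.
- get_obs(): the state, without advancing time (a new reading comes with each control period).
- optics.get_image(name): name is "scene" or "top" or "wrist"; returns the picture (420x560x3 uint8, red, green, blue); there is no depth.
- optics.camera_model(name): a dict with "fx", "fy", "cx", "cy" (pixels), "distortion" ([k1, k2, p1, p2, k3] as OpenCV has them; the pictures are not rectified), "cam_to_world" (4x4, takes a point from camera to world coordinates). Camera axes: x right, y up, looking along -z (the intrinsics and any distortion apply to the point x, -y, -z); pixel columns grow to the right and rows downward; lengths in m; the calibration is good to about 2 mm. A picture is of the moment at which its call begins: read the wrist's pose just before it. camera_model takes no time and is no camera call; for the wrist camera it gives the pose at the moment of the call.
- ctrl.finish_job(): hands the job in; it is judged then, once.
The state is a dict: "t": time; "q": joint angles; "dq": joint speeds; "effort": joint torques, N m; "tool_pos": TCP position; "tool_rot": TCP orientation; "contact_force": force on the tool from outside, world axes, zero at the start; "wrist_torque": the same for the moment, N m; "opening": finger opening in m; "grip_force": force on a finger pad.
Only numpy, scipy, OpenCV 4.12 (cv2) and the standard library are available. Lean on these libraries where they do the work, as an engineer would, in place of code of your own. Each camera call takes 0.05 s, during which the arm holds its last target. There are 200 camera calls.

## Working session

There is one attempt and no reset: what is moved stays moved. The work goes in short steps, Python scripts to look and compute and a shell command to move; the robot and the scene stay as the last step left them, time stands still between calls to the robot, and variables do not carry over. Pictures are saved under pics/ and viewed, at most 18 in all, crops included, and the job is handed in when it is done.

```bash
mkdir -p pics; ls; python3 - <<'E'
from station import get_obs, optics
import cv2,numpy as np
o=get_obs();print({k:np.round(v,3).tolist() for k,v in o.items()})
for n in("scene","top"):
    cv2.imwrite(f"pics/{n}0.png",cv2.cvtColor(optics.get_image(n),cv2.COLOR_RGB2BGR))
    m=optics.camera_model(n);print(n,m["fx"],m["fy"],m["cx"],m["cy"],m["distortion"],np.round(m["cam_to_world"],3).tolist())
E
```

```text
pics
{'t': 0.0, 'q': [0.984, 0.053, 1.614, -0.0, 1.476, -0.119], 'dq': [-0.001, -0.001, -0.001, 0.002, -0.0, -0.0], 'effort': [-0.001, -39.369, -37.017, -0.0, 0.007, -0.0], 'tool_pos': [0.281, 0.557, 0.23], 'tool_rot': [-0.728, -3.055, 0.003], 'contact_force': [0.048, -0.033, 0.246], 'wrist_torque': [0.017, -0.023, -0.014], 'grip_force': 0.0, 'opening': 0.085}
scene 493.9709053571255 493.9709053571255 277.3868477868706 204.60145455813603 [-0.11792099  0.          0.          0.          0.        ] [[0.257, -0.515, 0.817, 1.27], [0.966, 0.155, -0.207, -0.218], [-0.02, 0.843, 0.538, 0.634], [0.0, 0.0, 0.0, 1.0]]
top 391.42514784528095 391.42514784528095 276.1023196502214 216.8300517480351 [-0.02387795  0.          0.          0.          0.        ] [[0.026, 0.999, -0.044, 0.41], [-1.0, 0.026, -0.008, -0.005], [-0.007, 0.044, 0.999, 0.965], [0.0, 0.0, 0.0, 1.0]]
```

View pics/scene0.png

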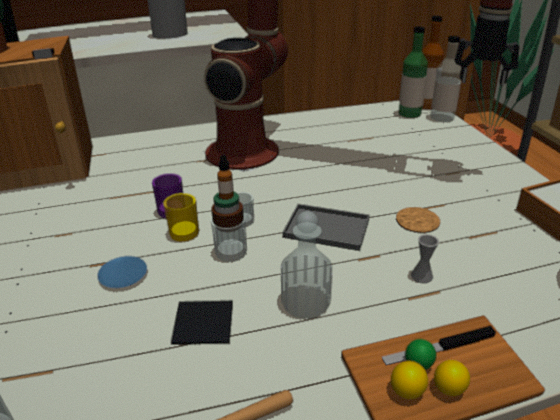

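View pics/top0.png

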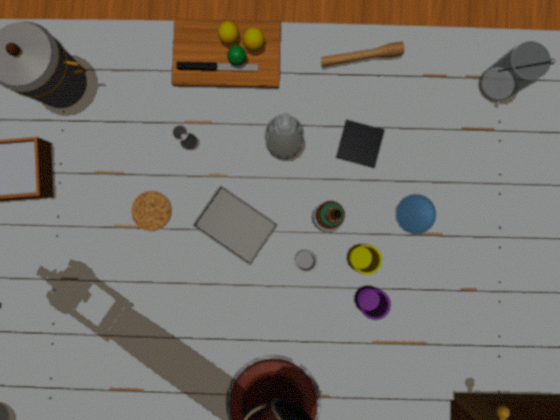

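The scene view shows the tower at (228,210), with the saucer at (123,272), slate (203,322), tray (327,226), cork (417,219), decanter (306,275) and jigger (424,258). In the top view these are saucer (416,214), slate (360,144), tray (235,225), cork (152,211), tower (329,215), decanter (285,137) and jigger (185,138).

Tumbler candidates in the scene view are purple (168,195), yellow (182,217), a small clear one (241,208) and the larger clear one under the tower (229,237). The last one fits: it is neither purple nor yellow, it is the larger clear one, and it carries the tower. I'll confirm that in a crop.

```bash
cat > h.py <<'E'
from station import get_obs, optics
import cv2,numpy as np
from scipy.spatial.transform import Rotation as R
def cam(n):
    m=optics.camera_model(n)
    return np.array([[m["fx"],0,m["cx"]],[0,m["fy"],m["cy"]],[0,0,1.]]),np.array(m["distortion"]),np.array(m["cam_to_world"])
def ray(n,p,c=None):
    K,D,T=c or cam(n)
    u=cv2.undistortPoints(np.array(p,float).reshape(-1,1,2),K,D).reshape(-1,2)
    d=np.c_[u[:,0],-u[:,1],-np.ones(len(u))]@T[:3,:3].T
    return T[:3,3],d
def onz(n,p,z,c=None):
    o,d=ray(n,p,c); return o+d*((z-o[2])/d[:,2])[:,None]
def tri(p1,p2):
    (a,d),(b,e)=ray("scene",p1),ray("top",p2); d=d[0];e=e[0]
    s=np.linalg.lstsq(np.c_[d,-e],b-a,rcond=None)[0]
    P,Q=a+s[0]*d,b+s[1]*e; return (P+Q)/2,np.linalg.norm(P-Q)
def proj(n,P,c=None):
    K,D,T=c or cam(n); W=np.linalg.inv(T); Q=np.atleast_2d(P)@W[:3,:3].T+W[:3,3]
    return cv2.projectPoints(Q*[1,-1,-1],np.zeros(3),np.zeros(3),K,D)[0].reshape(-1,2)
def grab(n,f):
    im=cv2.cvtColor(optics.get_image(n),cv2.COLOR_RGB2BGR); cv2.imwrite("pics/"+f,im); return im
def blob(im,mask,box):
    x0,y0,x1,y1=box; m=np.zeros(mask.shape,np.uint8); m[y0:y1,x0:x1]=mask[y0:y1,x0:x1]*255 if mask.dtype==bool else mask[y0:y1,x0:x1]
    m=cv2.morphologyEx(m,cv2.MORPH_CLOSE,np.ones((3,3)))
    cs=cv2.findContours(m,cv2.RETR_EXTERNAL,cv2.CHAIN_APPROX_NONE)[0]
    return max(cs,key=cv2.contourArea)
def togo(x,y,z):
    "tool-axis shift in mm from the measured pose to a world point"
    o=get_obs(); r=R.from_rotvec(o["tool_rot"]); return np.round(r.inv().apply(np.array([x,y,z])-o["tool_pos"])*1000,1)
E
python3 - <<'E'
from h import *
t=cv2.imread("pics/top0.png");s=cv2.imread("pics/scene0.png")
H=lambda i:cv2.cvtColor(i,cv2.COLOR_BGR2HSV)
ht,hs=H(t),H(s)
def rep(n,name,c,z,rect=False):
    P=onz(n,c.reshape(-1,2),z)[:,:2].astype(np.float32)
    if rect: print(n,name,[np.round(v,4) for v in cv2.minAreaRect(P)])
    else: print(n,name,np.round(cv2.minEnclosingCircle(P),4) if 0 else (np.round(cv2.fitEllipse(P)[0],4),np.round(cv2.fitEllipse(P)[1],4)))
blue=lambda h:(h[...,0]>95)&(h[...,0]<120)&(h[...,1]>90)
org=lambda h:(h[...,0]<20)&(h[...,1]>70)
dark=lambda h:(h[...,2]<70)
grey=lambda i:(i.max(2)<165)
rep("top","saucer",blob(t,blue(ht),(385,185,450,245)),.011)
rep("scene","saucer",blob(s,blue(hs),(90,250,155,295)),.011)
rep("top","cork",blob(t,org(ht),(128,188,176,234)),.006)
rep("scene","cork",blob(s,org(hs),(385,200,445,238)),.006)
rep("top","slate",blob(t,dark(ht),(330,115,390,172)),.007,1)
rep("scene","slate",blob(s,dark(hs),(165,295,240,350)),.007,1)
rep("top","tray",blob(t,grey(t),(188,180,282,268)),.016,1)
rep("scene","tray",blob(s,dark(hs),(280,203,372,250)),.016,1)
print(t[170:190,205].mean(0),t[225,235])
a=cv2.resize(s[140:265,140:270],None,fx=4,fy=4,interpolation=cv2.INTER_CUBIC)
b=cv2.resize(t[180:280,285:350],None,fx=4,fy=4,interpolation=cv2.INTER_CUBIC)
c=np.zeros((500,520+260,3),np.uint8);c[:,:520]=a;c[:400,520:]=b
cv2.imwrite("pics/crop.png",c)
E
```

```text
top saucer (array([ 0.4694, -0.3378]), array([0.0909, 0.092 ]))
scene saucer (array([ 0.4712, -0.3374]), array([0.0905, 0.0932]))
top cork (array([0.4586, 0.3147]), array([0.0935, 0.1074]))
scene cork (array([0.4627, 0.3206]), array([0.0919, 0.134 ]))
top slate [array([ 0.6405, -0.1996]), array([0.0972, 0.0997]), np.float64(77.1381)]
scene slate [array([ 0.6458, -0.2002]), array([0.0987, 0.1038]), np.float64(77.4672)]
top tray [array([0.434 , 0.1043]), array([0.2118, 0.2274]), np.float64(1.4738)]
scene tray [array([0.444 , 0.0987]), array([0.1665, 0.1333]), np.float64(57.2911)]
[133.6  135.7  133.85] [109 115 118]
```

View pics/crop.png

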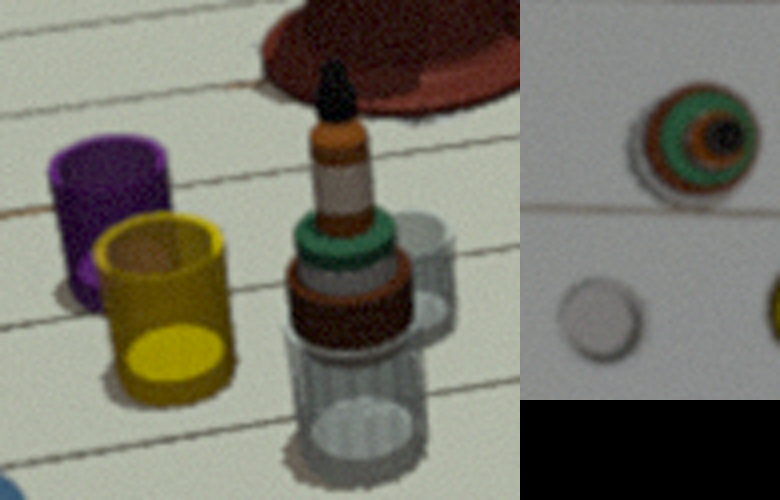

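The crop confirms it: the large clear tumbler at scene (229,237) carries the wooden top, green-lidded tin and dropper bottle. The small clear one stands behind it, and the purple and yellow ones are to the left. Next I measure the levels of the tower and refine the tray and cork.

```bash
python3 - <<'E'
from h import *
t=cv2.imread("pics/top0.png");s=cv2.imread("pics/scene0.png")
H=lambda i:cv2.cvtColor(i,cv2.COLOR_BGR2HSV)
ht,hs=H(t),H(s)
def circ(n,name,c,z):
    P=onz(n,cv2.convexHull(c).reshape(-1,2),z)[:,:2].astype(np.float32); print(n,name,[np.round(v,4) for v in cv2.minEnclosingCircle(P)])
org=lambda h:(h[...,0]<20)&(h[...,1]>100)
op=lambda m:cv2.morphologyEx(m.astype(np.uint8)*255,cv2.MORPH_OPEN,np.ones((5,5)))
circ("top","cork",blob(t,op(org(ht)),(126,186,178,236)),.006)
circ("scene","cork",blob(s,op(org(hs)),(385,200,445,238)),.006)
for th in(120,124,128):
    m=cv2.morphologyEx((cv2.GaussianBlur(t,(3,3),0).max(2)<th).astype(np.uint8)*255,cv2.MORPH_OPEN,np.ones((5,5)))
    c=blob(t,m,(188,180,282,268)); P=onz("top",c.reshape(-1,2),.016)[:,:2].astype(np.float32); print("tray",th,[np.round(v,4) for v in cv2.minAreaRect(P)])
m=dark=op(hs[...,2]<110)
c=blob(s,m,(280,203,372,250));P=onz("scene",c.reshape(-1,2),.016)[:,:2].astype(np.float32); print("tray scene",[np.round(v,4) for v in cv2.minAreaRect(P)])
print('tray corners',onz("top",[[222,187],[277,226],[250,262],[195,223]],.016).round(3).tolist())
green=lambda h:(h[...,0]>55)&(h[...,0]<95)&(h[...,1]>70)
circ("top","lid",blob(t,green(ht),(310,195,350,235)),.137)
circ("scene","lid",blob(s,green(hs),(205,180,250,215)),.137)
br=lambda h:(h[...,1]>60)&(h[...,2]>20)
circ("top","smoker",blob(t,br(ht),(310,195,350,235)),.113)
# bulb
mt=(t.max(2)<45);ct=blob(t,mt,(318,200,345,230));ms=(s.max(2)<50);cs=blob(s,ms,(215,150,235,175))
print(cv2.boundingRect(ct),cv2.boundingRect(cs))
pt=cv2.minEnclosingCircle(ct);ps=cs.reshape(-1,2);tip=ps[ps[:,1].argmin()];print(pt,tip)
print("tip",onz("top",[pt[0]],.225),onz("scene",[tip],.225))
for xy in((.49,-.13),):
  for z in(0,.085,.113,.137,.187,.227): print(z,proj("top",[*xy,z]).round(1),proj("scene",[*xy,z]).round(1))
E
```

```text
top cork [array([0.458 , 0.3131]), np.float64(0.0506)]
scene cork [array([0.4623, 0.3118]), np.float64(0.0529)]
tray 120 [array([0.4291, 0.1038]), array([0.1745, 0.1258]), np.float64(57.1079)]
tray 124 [array([0.4285, 0.1034]), array([0.1773, 0.1278]), np.float64(57.1212)]
tray 128 [array([0.4277, 0.1035]), array([0.1793, 0.1303]), np.float64(57.1581)]
tray scene [array([0.4439, 0.0988]), array([0.1693, 0.1377]), np.float64(57.0357)]
tray corners [[0.522, 0.137, 0.016], [0.43, 0.0, 0.016], [0.341, 0.063, 0.016], [0.432, 0.2, 0.016]]
top lid [array([ 0.4556, -0.1153]), np.float64(0.0241)]
scene lid [array([ 0.4674, -0.1184]), np.float64(0.0283)]
top smoker [array([ 0.4557, -0.1145]), np.float64(0.0305)]
(331, 209, 10, 10) (215, 150, 20, 21)
((335.8559265136719, 213.39830017089844), 4.8931756019592285) [215 150]
tip [[ 0.45253593 -0.11161494  0.225     ]] [[ 0.43060311 -0.12464969  0.225     ]]
0 [[330.3 203.3]] [[226.7 263.1]]
0.085 [[335.3 200.3]] [[223.3 228.8]]
0.113 [[337.1 199.2]] [[222.1 216.8]]
0.137 [[338.8 198.2]] [[221.1 206.2]]
0.187 [[342.7 195.9]] [[218.9 183. ]]
0.227 [[346.1 193.8]] [[217.  163.5]]
```

Measured so far:

| Thing | Position (x, y), m | Check |
|---|---|---|
| Tower | about (.456, -.115) | lid radius 24 mm, smoker radius 30.5 mm |
| Saucer | (.470, -.338) | fits |
| Slate | (.643, -.200) | fits |
| Cork | (.460, .313) | fits |
| Tray | about (.432, .101) | long side at 57°, nearly the tool's closing axis |

I keep the tool's yaw, rise, and go over the tower.

```bash
python3 -m pendant '[[[0,0,-40],[0,0,0],1],[[0,0,-40],[0,0,0],1],[[0,0,-40],[0,0,0],1],[[-25,-28.5,0],[0,0,0],1],[[-25,-28.5,0],[0,0,0],1],[[-25,-28.5,0],[0,0,0],1],[[-25,-28.5,0],[0,0,0],1],[[-25,-28.5,0],[0,0,0],1],[[-25,-28.5,0],[0,0,0],1],[[-25,-28.5,0],[0,0,0],1],[[-25,-28.5,0],[0,0,0],1],[[-25,-28.5,0],[0,0,0],1]]'
python3 -m pendant '[[[-25,-28.5,0],[0,0,0],1],[[-25,-28.5,0],[0,0,0],1],[[-25,-28.5,0],[0,0,0],1],[[-25,-28.5,0],[0,0,0],1],[[-25,-28.5,0],[0,0,0],1],[[-25,-28.5,0],[0,0,0],1],[[-20,-28,0],[0,0,0],1],[[0,0,0],[0,0,0],1],[[0,0,0],[0,0,0],1],[[0,0,0],[0,0,0],1]]'
python3 - <<'E'
from h import *
o=get_obs();c=cam("wrist");grab("wrist","w1.png");print(o["tool_pos"],R.from_rotvec(o["tool_rot"]).as_matrix().round(3),c[2].round(3).tolist(),togo(.456,-.115,.35))
print(proj("wrist",[[.456,-.115,.227],[.456,-.115,.137],[.47,-.338,.006]],c).round(1))
E
```

```text
t: 1.1
tool_pos: [0.3667, 0.2257, 0.3508]
tool_rot: [-0.727, -3.056, 0.0]
contact_force: [0.6, -0.3, 0.1]
opening: 0.0856
grip_force: 0.0
t: 1.93
tool_pos: [0.4288, -0.0265, 0.3509]
tool_rot: [-0.728, -3.055, -0.001]
contact_force: [0.2, -0.1, -0.0]
opening: 0.0855
grip_force: 0.0
[ 0.42877064 -0.02650862  0.35091599] [[-0.892  0.451 -0.001]
 [ 0.451  0.892  0.001]
 [ 0.001  0.    -1.   ]] [[0.451, -0.854, -0.26, 0.362], [0.893, 0.432, 0.13, 0.006], [0.002, -0.291, 0.957, 0.493], [0.0, 0.0, 0.0, 1.0]] [-64.3 -67.2   1.1]
[[206.6 268.6]
 [222.6 233.1]
 [124.4 267.5]]
```

View pics/w1.png

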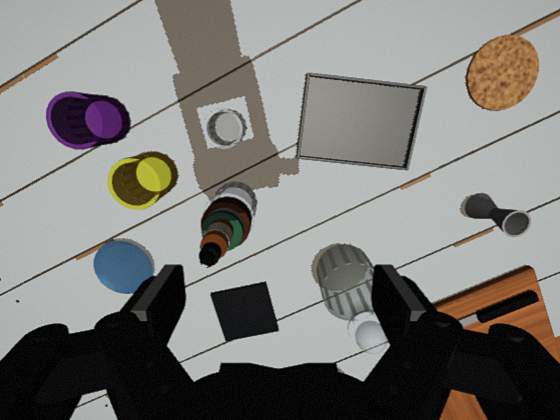

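The wrist view shows bulb tip ~(208,264), lid (226,230), tray corners (306,73), (427,87), (408,169), (297,155), cork (503,72), saucer (124,267) and slate (245,311). I measure from this view too.

```bash
python3 - <<'E'
from h import *
w=cv2.imread("pics/w1.png");h=cv2.cvtColor(w,cv2.COLOR_BGR2HSV);c=cam("wrist")
op=lambda m,k=3:cv2.morphologyEx(m.astype(np.uint8)*255,cv2.MORPH_OPEN,np.ones((k,k)))
def circ(name,ct,z):
    P=onz("wrist",cv2.convexHull(ct).reshape(-1,2),z,c)[:,:2].astype(np.float32);print(name,[np.round(v,4) for v in cv2.minEnclosingCircle(P)],np.round(cv2.fitEllipse(P)[:2],4).tolist())
H=h[...,0];S=h[...,1];V=h[...,2]
circ("saucer",blob(w,op((H>95)&(H<120)&(S>90)),(85,230,165,300)),.011)
circ("cork",blob(w,op((H<25)&(S>60),5),(450,25,550,120)),.006)
ct=blob(w,op(V<60),(200,275,290,350));print("slate",cv2.minAreaRect(onz("wrist",ct.reshape(-1,2),.007,c)[:,:2].astype(np.float32)))
print("tray",onz("wrist",[[306,73],[427,87],[408,169],[297,155]],.016,c)[:,:2].mean(0))
circ("lid",blob(w,op((H>55)&(H<95)&(S>60)),(190,190,265,260)),.137)
b=blob(w,V<35,(190,235,225,272)).reshape(-1,2);print(b.min(0),b.max(0));tip=b[b[:,1].argmax()]
print("tip",tip,onz("wrist",[tip],.222,c), onz("wrist",[b.mean(0)],.2,c))
E
```

```text
saucer [array([ 0.4679, -0.3368]), np.float64(0.0488)] [[0.4682, -0.3367], [0.0953, 0.097]]
cork [array([0.4566, 0.3144]), np.float64(0.0519)] [[0.4579, 0.3136], [0.1, 0.101]]
slate ((0.6384338140487671, -0.19727128744125366), (0.09828100353479385, 0.10235308110713959), 76.29766082763672)
tray [0.42869243 0.10532617]
lid [array([ 0.4533, -0.1129]), np.float64(0.0251)] [[0.4534, -0.1133], [0.0482, 0.05]]
[200 242] [220 266]
tip [209 266] [[ 0.45669915 -0.11345811  0.222     ]] [[ 0.45277222 -0.11582086  0.2       ]]
```

```bash
python3 -m pendant '[[[-21,-22.2,0],[0,0,0],1],[[-21,-22.2,0],[0,0,0],1],[[-21,-22.3,0],[0,0,0],1],[[0,0,0],[0,0,0],1],[[0,0,30],[0,0,0],1],[[0,0,30],[0,0,0],1],[[0,0,20],[0,0,0],1],[[0,0,0],[0,0,0],1],[[0,0,0],[0,0,0],1]]'
python3 - <<'E'
from h import *
o=get_obs();c=cam("wrist");w=grab("wrist","w2.png")
print(o["tool_pos"],togo(.455,-.1145,.158),proj("wrist",[[.455,-.1145,.227],[.455,-.1145,.187],[.455,-.1145,.137]],c).round(1))
E
```

```text
t: 2.73
tool_pos: [0.4547, -0.1131, 0.2705]
tool_rot: [-0.724, -3.055, -0.001]
contact_force: [0.1, 0.5, 0.9]
opening: 0.0856
grip_force: 0.0
[ 0.45472802 -0.11313764  0.27051328] [  0.3  -1.  114.4] [[277.9 237.7]
 [277.8 217.5]
 [277.8 199.8]]
```

View pics/w2.png

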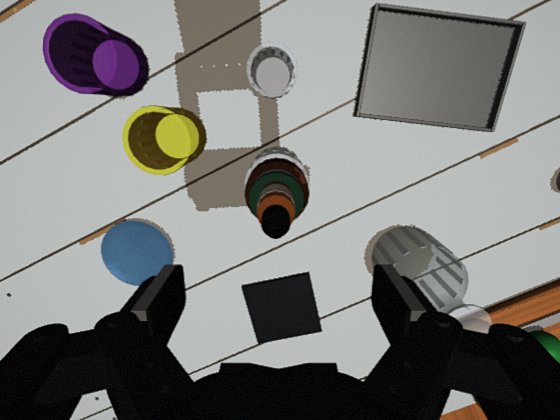

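The bulb at (275,228) lies between the fingers and the tower axis projects to column 278, so it is centred within about 1 mm. Descend and grip.

```bash
python3 -m pendant '[[[0,-1,30],[0,0,0],1],[[0,0,30],[0,0,0],1],[[0,0,30],[0,0,0],1],[[0,0,12],[0,0,0],1],[[0,0,10],[0,0,0],1],[[0,0,0],[0,0,0],1],[[0,0,0],[0,0,0],0.5],[[0,0,0],[0,0,0],0.3],[[0,0,0],[0,0,0],0.3],[[0,0,0],[0,0,0],0.2],[[0,0,0],[0,0,0],0.2],[[0,0,0],[0,0,0],0.2]]' 25
python3 -m pendant '[[[0,0,0],[0,0,0],0.2],[[0,0,0],[0,0,0],0.2],[[0,0,0],[0,0,0],0.2],[[0,0,0],[0,0,0],0.2]]' 25
```

```text
t: 3.78
tool_pos: [0.4554, -0.1159, 0.1606]
tool_rot: [0.728, 3.054, 0.0]
contact_force: [-0.4, 0.7, 3.2]
opening: 0.0279
grip_force: 25.1
t: 4.12
tool_pos: [0.4554, -0.1159, 0.1605]
tool_rot: [0.728, 3.054, -0.0]
contact_force: [-0.5, 1.0, 5.9]
opening: 0.0283
grip_force: 25.3
```

Gripped at 28 mm. There is a slight upward push, so I lift and check.

```bash
python3 -m pendant '[[[0,0,-5],[0,0,0],0.2],[[0,0,-10],[0,0,0],0.2],[[0,0,-25],[0,0,0],0.2],[[0,0,-30],[0,0,0],0.2],[[0,0,0],[0,0,0],0.2],[[0,0,0],[0,0,0],0.2],[[0,0,0],[0,0,0],0.2]]' 25
python3 - <<'E'
from h import *
s=grab("scene","s2.png")
print(togo(.469,-.337,.0295+.05))
cv2.imwrite("pics/s2c.png",cv2.resize(s[100:265,150:300],None,fx=3.5,fy=3.5,interpolation=cv2.INTER_CUBIC))
E
```

```text
t: 4.7
tool_pos: [0.4544, -0.1156, 0.229]
tool_rot: [-0.728, -3.055, -0.0]
contact_force: [0.7, 0.3, -0.9]
opening: 0.0279
grip_force: 24.8
[-113.6 -191.   148.4]
```

View pics/s2c.png

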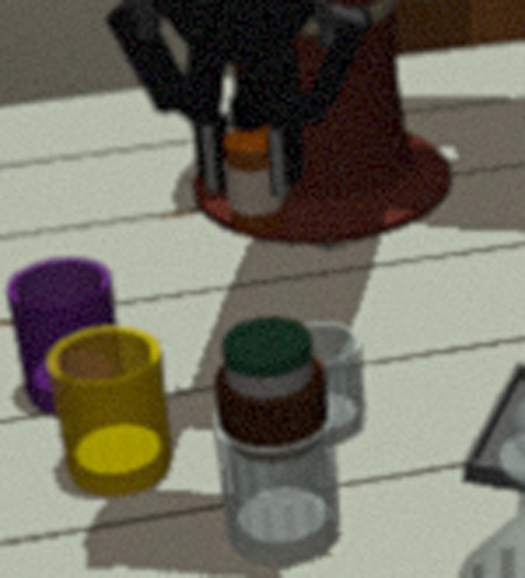

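The bottle is held upright at crop (253,170), and the rest of the tower is undisturbed. Now to the saucer.

```bash
python3 -m pendant '[[[-19,-32,0],[0,0,0],0.2],[[-19,-32,0],[0,0,0],0.2],[[-19,-32,0],[0,0,0],0.2],[[-19,-32,0],[0,0,0],0.2],[[-19,-32,0],[0,0,0],0.2],[[-18.6,-31,30],[0,0,0],0.2],[[0,0,40],[0,0,0],0.2],[[0,0,40],[0,0,0],0.2],[[0,0,30],[0,0,0],0.2],[[0,0,0],[0,0,0],0.2],[[0,0,0],[0,0,0],0.2]]' 25
python3 - <<'E'
from h import *
o=get_obs();c=cam("wrist");w=grab("wrist","w3.png")
print(o["tool_pos"],togo(.469,-.337,.0295)); x,y,z=o["tool_pos"]
s=grab("scene","s3.png"); p=proj("scene",[[x,y,z-.0235],[.469,-.337,.006]]).round(1);print(p)
h=cv2.cvtColor(w,cv2.COLOR_BGR2HSV);H,S,V=cv2.split(h)
a=cv2.resize(s[205:310,70:175],(390,390),interpolation=cv2.INTER_CUBIC)
cv2.imwrite("pics/w3b.png",np.hstack([a,cv2.resize(w[110:370,140:400],(390,390))]))
E
```

```text
t: 5.67
tool_pos: [0.4677, -0.3316, 0.0894]
tool_rot: [-0.727, -3.05, -0.006]
contact_force: [0.7, 0.0, 0.0]
opening: 0.0278
grip_force: 25.0
[ 0.46766265 -0.33157008  0.0894332 ] [-1.4 -3.8 63.1]
[[119.2 247.5]
 [122.4 272.3]]
```

View pics/w3b.png

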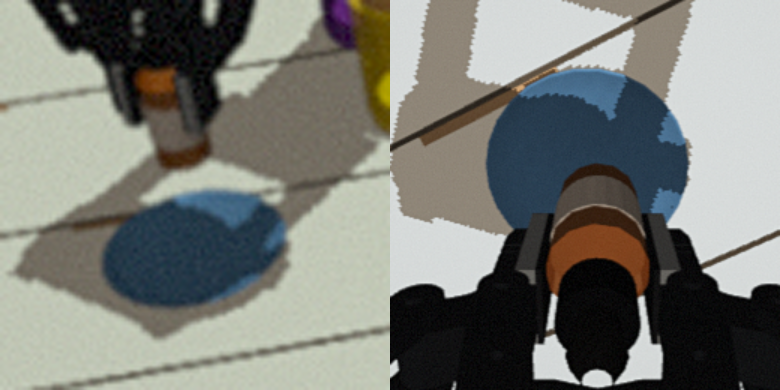

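The bottle is held over the saucer (scene crop (185,150), saucer centre crop (195,250)). I let it settle, lower most of the way, then correct.

```bash
python3 -m pendant '[[[0,0,30],[0,0,0],0.2],[[0,0,12],[0,0,0],0.2],[[0,0,0],[0,0,0],0.2],[[0,0,0],[0,0,0],0.2],[[0,0,0],[0,0,0],0.2]]' 25
python3 -c "
from h import *
print(get_obs()['tool_pos'],togo(.469,-.337,.0295))"
```

```text
t: 6.18
tool_pos: [0.4705, -0.334, 0.0525]
tool_rot: [0.727, 3.054, -0.002]
contact_force: [0.7, -0.5, -0.2]
opening: 0.0284
grip_force: 25.0
[ 0.47054596 -0.33399182  0.0525145 ] [ 0.1 -3.4 23. ]
```

```bash
python3 -m pendant '[[[0,-3,10],[0,0,0],0.2],[[0,0,7],[0,0,0],0.2],[[0,0,0],[0,0,0],0.2],[[0,0,2],[0,0,0],0.2],[[0,0,2],[0,0,0],0.2],[[0,0,0],[0,0,0],0.2],[[0,0,0],[0,0,0],0.2]]' 25
python3 -m pendant '[[[0,0,1.5],[0,0,0],0.2],[[0,0,0],[0,0,0],0.2],[[0,0,0],[0,0,0],0.2]]' 25
```

```text
t: 6.77
tool_pos: [0.4684, -0.3361, 0.0298]
tool_rot: [0.728, 3.056, -0.0]
contact_force: [-0.1, 0.5, -0.6]
opening: 0.0285
grip_force: 25.0
t: 7.02
tool_pos: [0.4687, -0.3362, 0.0295]
tool_rot: [0.728, 3.056, -0.0]
contact_force: [-2.0, 2.3, 5.4]
opening: 0.0281
grip_force: 25.6
```

Contact is at the expected height. Release and rise.

```bash
python3 -m pendant '[[[0,0,0],[0,0,0],0.4],[[0,0,0],[0,0,0],0.5],[[0,0,0],[0,0,0],0.7],[[0,0,0],[0,0,0],1],[[0,0,0],[0,0,0],1],[[0,0,-15],[0,0,0],1],[[0,0,-30],[0,0,0],1],[[0,0,-40],[0,0,0],1],[[0,0,-40],[0,0,0],1],[[0,0,-40],[0,0,0],1],[[0,0,0],[0,0,0],1],[[0,0,0],[0,0,0],1]]' 25
python3 -c "
from h import *
print(get_obs()['tool_pos'],togo(.455,-.1145,.195));grab('top','t2.png');grab('scene','s4.png')
t=cv2.imread('pics/t2.png');s=cv2.imread('pics/s4.png')
cv2.imwrite('pics/c4.png',np.hstack([cv2.resize(s[190:310,60:180],(390,390)),cv2.resize(t[170:260,370:460],(390,390))]))"
```

```text
t: 8.02
tool_pos: [0.4699, -0.3375, 0.1974]
tool_rot: [0.727, 3.05, -0.006]
contact_force: [-0.9, 0.3, -0.2]
opening: 0.0852
grip_force: 0.0
[ 0.46991768 -0.3374793   0.19741428] [113.9 192.3   1.2]
```

View pics/c4.png

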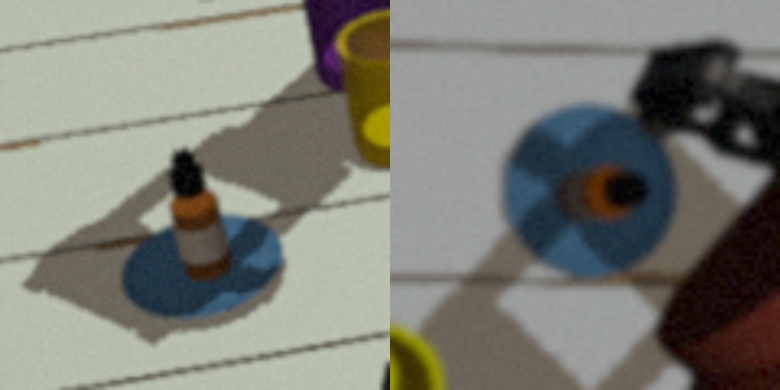

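The bottle stands upright in the middle of the saucer (left crop base (207,268), right crop (590,190)). Back over the tin, with a wrist measurement of the lid.

```bash
python3 -m pendant '[[[19,32,0],[0,0,0],1],[[19,32,0],[0,0,0],1],[[19,32,0],[0,0,0],1],[[19,32,0],[0,0,0],1],[[19,32,0],[0,0,0],1],[[18.6,31.5,0],[0,0,0],1],[[0,0,0],[0,0,0],1],[[0,0,0],[0,0,0],1],[[0,0,0],[0,0,0],1]]'
python3 - <<'E'
from h import *
o=get_obs();c=cam("wrist");w=grab("wrist","w5.png");h=cv2.cvtColor(w,cv2.COLOR_BGR2HSV);H,S,V=cv2.split(h)
ct=blob(w,(H>50)&(H<95)&(S>60)&(V>15),(150,100,400,400));print(cv2.boundingRect(ct))
P=onz("wrist",cv2.convexHull(ct).reshape(-1,2),.137,c)[:,:2].astype(np.float32);print(cv2.minEnclosingCircle(P),cv2.fitEllipse(P));print(o["tool_pos"],togo(.455,-.1145,.111))
E
```

```text
t: 8.87
tool_pos: [0.4525, -0.1137, 0.1915]
tool_rot: [-0.727, -3.053, -0.0]
contact_force: [-0.0, 0.3, 0.2]
opening: 0.0856
grip_force: 0.0
(241, 195, 75, 72)
((0.4528645873069763, -0.11556446552276611), 0.025483034551143646) ((0.45303285121917725, -0.11528412997722626), (0.04864668846130371, 0.05078420788049698), 57.9460334777832)
[ 0.45253299 -0.11368649  0.19146013] [-2.3  0.8 80.9]
```

```bash
python3 -m pendant '[[[-1,-1,30],[0,0,0],1],[[0,0,25],[0,0,0],1],[[0,0,15],[0,0,0],1],[[0,0,8],[0,0,0],1],[[0,0,0],[0,0,0],1],[[0,0,0],[0,0,0],1],[[0,0,0],[0,0,0],0.8],[[0,0,0],[0,0,0],0.7],[[0,0,0],[0,0,0],0.6],[[0,0,0],[0,0,0],0.5],[[0,0,0],[0,0,0],0.45],[[0,0,0],[0,0,0],0.4]]' 25
python3 -m pendant '[[[0,0,0],[0,0,0],0.4],[[0,0,0],[0,0,0],0.4],[[0,0,0],[0,0,0],0.4],[[0,0,0],[0,0,0],0.4]]' 25
```

```text
t: 9.92
tool_pos: [0.4546, -0.1156, 0.1167]
tool_rot: [0.727, 3.054, -0.001]
contact_force: [-0.5, -0.6, 5.5]
opening: 0.0486
grip_force: 25.9
t: 10.25
tool_pos: [0.4546, -0.1156, 0.1167]
tool_rot: [0.727, 3.054, -0.001]
contact_force: [-0.5, -0.6, 5.7]
opening: 0.0488
grip_force: 25.9
```

```bash
python3 -c "
from h import *
w=grab('wrist','w6.png');s=grab('scene','s6.png')
cv2.imwrite('pics/c6.png',np.hstack([cv2.resize(s[140:265,165:290],(390,390)),cv2.resize(w[150:410,140:400],(390,390))]))"
```

```text
(no output)
```

View pics/c6.png

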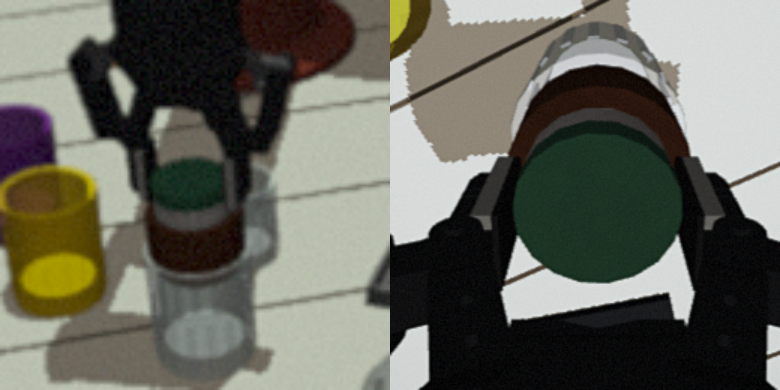

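The fingers hold the tin (right crop, lid at (597,200)) above the smoker top. Lift, and go near the tray.

```bash
python3 -m pendant '[[[0,0,-5],[0,0,0],0.4],[[0,0,-10],[0,0,0],0.4],[[0,0,-25],[0,0,0],0.4],[[0,0,-30],[0,0,0],0.4],[[20,30.8,0],[0,0,0],0.4],[[20,30.8,0],[0,0,0],0.4],[[20,30.8,0],[0,0,0],0.4],[[20,30.8,0],[0,0,0],0.4],[[20,30.8,0],[0,0,0],0.4],[[20,30.8,0],[0,0,0],0.4],[[0,0,0],[0,0,0],0.4],[[0,0,0],[0,0,0],0.4]]' 25
python3 - <<'E'
from h import *
o=get_obs();c=cam("wrist");w=grab("wrist","w7.png");s=grab("scene","s7.png")
print(o["tool_pos"],togo(.431,.102,.0077));x,y,z=o["tool_pos"]
print(proj("wrist",[[.431,.102,.004]],c))
cv2.imwrite("pics/c7.png",np.hstack([w,cv2.resize(s[120:270,160:246],(240,420))]))
E
```

```text
t: 11.35
tool_pos: [0.4294, 0.1053, 0.1854]
tool_rot: [-0.721, -3.058, 0.001]
contact_force: [-0.5, -0.0, -0.3]
opening: 0.0487
grip_force: 26.2
[0.42936584 0.10534405 0.18542638] [ -1.6  -0.7 177.6]
[[276.69519859 189.20825448]]
```

View pics/c7.png

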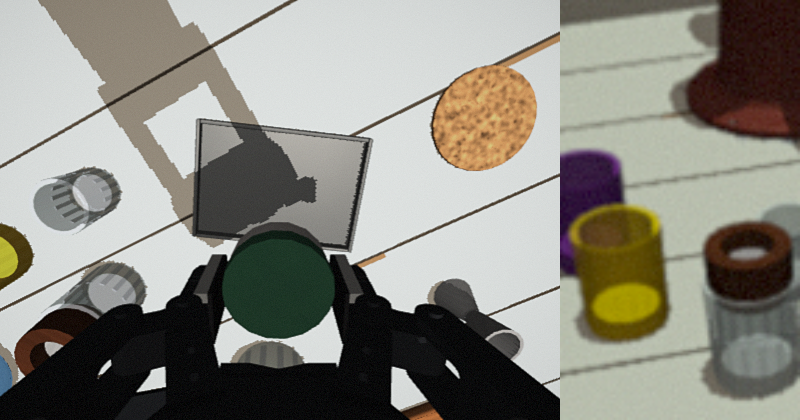

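The tin is held over the tray, whose outer corners are at (197,119), (372,139), (351,251), (192,237); the smoker stayed in the tumbler. I work out the tray centre from these.

```bash
python3 - <<'E'
from h import *
c=cam("wrist");P=onz("wrist",[[197,119],[372,139],[351,251],[192,237]],.016,c)[:,:2]
print(P.round(4).tolist(),P.mean(0),[np.linalg.norm(P[i]-P[(i+1)%4]).round(3) for i in range(4)],proj("wrist",[[.431,.103,.016]],c))
c0=P.mean(0);print(togo(*c0,.0077),togo(.430,.103,.0077))
E
```

```text
[[0.3349, 0.0652], [0.426, 0.2049], [0.5246, 0.1414], [0.4348, -0.0009]] [0.43009265 0.10264801] [np.float64(0.167), np.float64(0.117), np.float64(0.168), np.float64(0.12)] [[279.05149837 190.28751335]]
[ -0.5  -0.5 177.6] [ -0.2  -0.3 177.6]
```

Centre (.430, .103), sides 0.168 x 0.118, and the tool is right above. Lower.

```bash
python3 -m pendant '[[[0,0,40],[0,0,0],0.4],[[0,0,40],[0,0,0],0.4],[[0,0,40],[0,0,0],0.4],[[0,0,25],[0,0,0],0.4],[[0,0,15],[0,0,0],0.4],[[0,0,8],[0,0,0],0.4],[[0,0,0],[0,0,0],0.4],[[0,0,3],[0,0,0],0.4],[[0,0,3],[0,0,0],0.4],[[0,0,0],[0,0,0],0.4],[[0,0,0],[0,0,0],0.4]]' 25
python3 -c "
from h import *
print(togo(.430,.103,.0077))"
```

```text
t: 12.37
tool_pos: [0.4308, 0.1039, 0.0122]
tool_rot: [0.728, 3.054, 0.001]
contact_force: [-0.5, -0.1, 0.0]
opening: 0.0487
grip_force: 26.2
[ 0.3 -1.1  4.5]
```

```bash
python3 -m pendant '[[[0,0,2],[0,0,0],0.4],[[0,0,1.5],[0,0,0],0.4],[[0,0,0],[0,0,0],0.4],[[0,0,1],[0,0,0],0.4],[[0,0,0],[0,0,0],0.4],[[0,0,0],[0,0,0],0.4]]' 25
```

```text
t: 12.87
tool_pos: [0.4299, 0.104, 0.0076]
tool_rot: [-0.727, -3.055, 0.001]
contact_force: [-4.8, -0.1, 6.9]
opening: 0.0493
grip_force: 26.8
```

Contact, so release (opening only part way inside the tray), rise, and go back over the smoker.

```bash
python3 -m pendant '[[[0,0,0],[0,0,0],0.6],[[0,0,0],[0,0,0],0.65],[[0,0,0],[0,0,0],0.75],[[0,0,0],[0,0,0],0.75],[[0,0,-10],[0,0,0],0.75],[[0,0,-30],[0,0,0],0.8],[[0,0,-40],[0,0,0],1],[[0,0,-40],[0,0,0],1],[[0,0,-40],[0,0,0],1],[[0,0,-12],[0,0,0],1],[[0,0,0],[0,0,0],1]]' 25
python3 -m pendant '[[[-20,-30.8,0],[0,0,0],1],[[-20,-30.8,0],[0,0,0],1],[[-20,-30.8,0],[0,0,0],1],[[-20,-30.8,0],[0,0,0],1],[[-20,-30.8,0],[0,0,0],1],[[-20,-30.8,0],[0,0,0],1],[[0,0,0],[0,0,0],1],[[0,0,0],[0,0,0],1],[[0,0,0],[0,0,0],1]]'
python3 - <<'E'
from h import *
o=get_obs();c=cam("wrist");w=grab("wrist","w8.png");t=grab("top","t8.png");s=grab("scene","s8.png")
print(o["tool_pos"],togo(.4535,-.115,.080),proj("wrist",[.4535,-.115,.113],c))
cv2.imwrite("pics/c8.png",np.hstack([cv2.resize(w[100:400,130:430],(400,400)),cv2.resize(s[190:260,275:385],(400,400))]))
E
```

```text
t: 13.78
tool_pos: [0.433, 0.1041, 0.1849]
tool_rot: [0.726, 3.046, 0.005]
contact_force: [-0.0, -0.2, -0.5]
opening: 0.0856
grip_force: 0.0
t: 14.53
tool_pos: [0.4529, -0.1147, 0.1773]
tool_rot: [-0.728, -3.053, -0.001]
contact_force: [-0.2, 0.6, 1.2]
opening: 0.0851
grip_force: 0.0
[ 0.45287089 -0.11466977  0.1772881 ] [-0.7 -1.  98.1] [[279.4011487  226.20972797]]
```

View pics/c8.png

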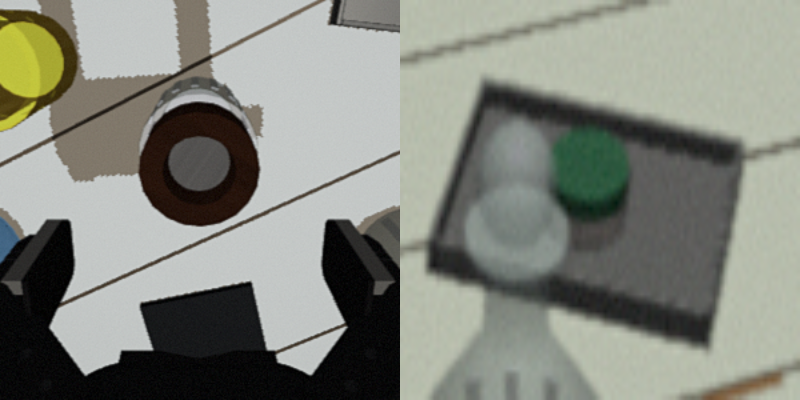

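The tin stands in the middle of the tray (right crop (590,172)). The smoker is centred under the tool at wrist (279,224), against a predicted (279,226). Descend and grip its body above the rim.

```bash
python3 -m pendant '[[[-0.5,-0.5,35],[0,0,0],1],[[0,0,30],[0,0,0],1],[[0,0,18],[0,0,0],1],[[0,0,9],[0,0,0],1],[[0,0,0],[0,0,0],1],[[0,0,0],[0,0,0],0.9],[[0,0,0],[0,0,0],0.8],[[0,0,0],[0,0,0],0.7],[[0,0,0],[0,0,0],0.6],[[0,0,0],[0,0,0],0.6],[[0,0,0],[0,0,0],0.6],[[0,0,0],[0,0,0],0.6]]' 30
python3 -c "
from h import *
o=get_obs();print(o['opening'],o['grip_force'],togo(.4535,-.115,.084))"
```

```text
t: 15.68
tool_pos: [0.4554, -0.1163, 0.089]
tool_rot: [0.727, 3.053, -0.0]
contact_force: [-1.2, 1.8, 6.1]
opening: 0.0619
grip_force: 33.3
0.061934936783456386 33.267465233802795 [2.3 0.2 5. ]
```

```bash
python3 -m pendant '[[[0,0,-5],[0,0,0],0.6],[[0,0,-10],[0,0,0],0.6],[[0,0,-20],[0,0,0],0.6],[[0,0,-30],[0,0,0],0.6],[[0,0,-15],[0,0,0],0.6],[[0,0,0],[0,0,0],0.6],[[0,0,0],[0,0,0],0.6]]' 30
python3 -m pendant '[[[-33.8,1.5,0],[0,0,0],0.6],[[-33.8,1.5,0],[0,0,0],0.6],[[-33.8,1.5,0],[0,0,0],0.6],[[-33.8,1.5,0],[0,0,0],0.6],[[-33.8,1.5,0],[0,0,0],0.6],[[-33.8,1.5,0],[0,0,0],0.6],[[0,0,0],[0,0,0],0.6],[[0,0,0],[0,0,0],0.6],[[0,0,0],[0,0,0],0.6]]' 30
python3 - <<'E'
from h import *
o=get_obs();c=cam("wrist");w=grab("wrist","w9.png");s=grab("scene","s9.png")
print(o["tool_pos"],togo(.640,-.199,.025),proj("wrist",[.64,-.199,.007],c))
for n,i,z in(("wrist",w,.007),):
    ct=blob(i,cv2.morphologyEx((i.max(2)<55).astype(np.uint8)*255,cv2.MORPH_OPEN,np.ones((3,3))),(150,60,420,230));print(cv2.boundingRect(ct))
cv2.imwrite("pics/c9.png",np.hstack([w[40:400,120:480],cv2.resize(s[215:365,140:290],(360,360))]))
E
```

```text
t: 16.27
tool_pos: [0.4544, -0.1162, 0.1679]
tool_rot: [0.728, 3.054, -0.001]
contact_force: [-0.3, 0.3, -1.0]
opening: 0.0621
grip_force: 33.2
t: 17.02
tool_pos: [0.6376, -0.1986, 0.1643]
tool_rot: [-0.727, -3.052, -0.001]
contact_force: [-0.5, -0.1, -0.9]
opening: 0.0622
grip_force: 33.2
[ 0.63755559 -0.19863566  0.16433024] [ -2.5   0.7 140.9] [[279.74535373 195.09119932]]
(218, 139, 119, 91)
```

View pics/c9.png

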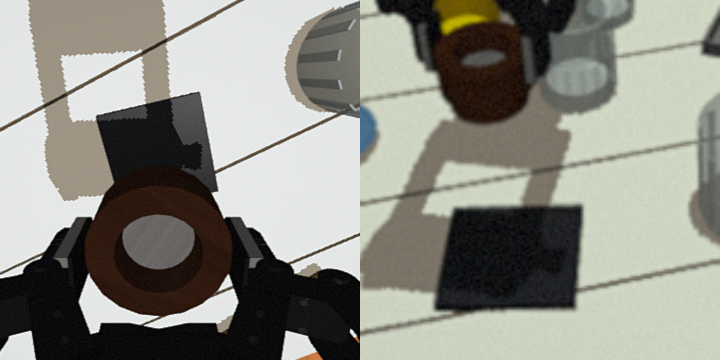

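The smoker is held upright. Slate corners at wrist (217,155), (319,132), (337,230) give centre (277,192), within about 2 mm of my estimate. Lower.

```bash
python3 -m pendant '[[[-1,0,35],[0,0,0],0.6],[[0,0,35],[0,0,0],0.6],[[0,0,30],[0,0,0],0.6],[[0,0,18],[0,0,0],0.6],[[0,0,9],[0,0,0],0.6],[[0,0,4],[0,0,0],0.6],[[0,0,0],[0,0,0],0.6],[[0,0,0],[0,0,0],0.6],[[0,0,0],[0,0,0],0.6]]' 30
python3 -c "
from h import *
print(togo(.6395,-.1985,.025))"
```

```text
t: 17.87
tool_pos: [0.6413, -0.2003, 0.0382]
tool_rot: [0.727, 3.052, -0.001]
contact_force: [0.4, -0.6, -0.8]
opening: 0.0622
grip_force: 33.2
[ 2.5  0.8 13.2]
```

```bash
python3 -m pendant '[[[1.5,0.5,7],[0,0,0],0.6],[[0,0,2],[0,0,0],0.6],[[0,0,2],[0,0,0],0.6],[[0,0,0],[0,0,0],0.6],[[0,0,0],[0,0,0],0.6]]' 30
python3 -m pendant '[[[0,0,1.5],[0,0,0],0.6],[[0,0,0],[0,0,0],0.6],[[0,0,0],[0,0,0],0.6]]' 30
```

```text
t: 18.28
tool_pos: [0.6388, -0.1986, 0.025]
tool_rot: [-0.728, -3.056, -0.0]
contact_force: [-1.9, 0.5, 1.7]
opening: 0.062
grip_force: 33.4
t: 18.53
tool_pos: [0.6389, -0.1986, 0.0249]
tool_rot: [-0.728, -3.055, -0.0]
contact_force: [-5.4, 2.9, 10.2]
opening: 0.0621
grip_force: 34.2
```

Contact. Ease off, release, rise, go back over the tumbler.

```bash
python3 -m pendant '[[[0,0,-1],[0,0,0],0.6],[[0,0,0],[0,0,0],0.8],[[0,0,0],[0,0,0],0.9],[[0,0,0],[0,0,0],1],[[0,0,0],[0,0,0],1],[[0,0,-15],[0,0,0],1],[[0,0,-35],[0,0,0],1],[[0,0,-40],[0,0,0],1],[[0,0,-40],[0,0,0],1],[[0,0,-15],[0,0,0],1],[[0,0,0],[0,0,0],1]]' 30
python3 -m pendant '[[[33.8,-1.5,0],[0,0,0],1],[[33.8,-1.5,0],[0,0,0],1],[[33.8,-1.5,0],[0,0,0],1],[[33.8,-1.5,0],[0,0,0],1],[[33.8,-1.5,0],[0,0,0],1],[[33.8,-1.5,0],[0,0,0],1],[[0,0,0],[0,0,0],1],[[0,0,0],[0,0,0],1],[[0,0,0],[0,0,0],1]]'
python3 - <<'E'
from h import *
o=get_obs();c=cam("wrist");w=grab("wrist","w10.png");t=grab("top","t10.png");s=grab("scene","s10.png")
print(o["tool_pos"],togo(.4545,-.1155,.03),proj("wrist",[[.4545,-.1155,.085],[.4545,-.1155,0]],c))
cv2.imwrite("pics/c10.png",np.hstack([cv2.resize(w[100:400,130:430],(400,400)),cv2.resize(s[180:360,110:290],(400,400))]))
E
```

```text
t: 19.45
tool_pos: [0.6423, -0.2001, 0.1779]
tool_rot: [0.725, 3.044, -0.004]
contact_force: [0.7, -0.1, 0.5]
opening: 0.0855
grip_force: 0.0
t: 20.2
tool_pos: [0.4539, -0.1153, 0.1692]
tool_rot: [0.728, 3.056, -0.0]
contact_force: [-0.0, -0.0, 0.6]
opening: 0.0849
grip_force: 0.0
[ 0.45388767 -0.11525652  0.1691731 ] [3.000e-01 1.000e-01 1.395e+02] [[279.38991376 216.61888596]
 [278.92343229 189.7333993 ]]
```

View pics/c10.png

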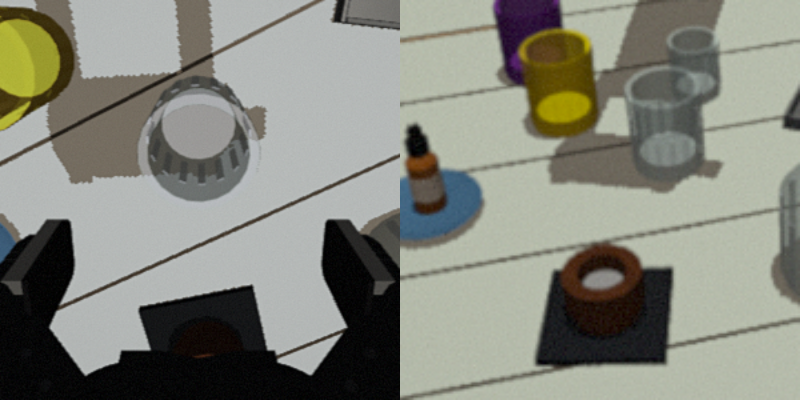

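The smoker stands centred on the slate. The tumbler at wrist crop x 138–260 is centred across; I check its position along the image by comparing the predicted rim extent.

```bash
python3 - <<'E'
from h import *
c=cam("wrist");a=np.linspace(0,6.283,90);r=lambda x,y,z,R:np.c_[x+R*np.cos(a),y+R*np.sin(a),0*a+z]
for z,R_ in((.085,.035),(0,.033)):
    p=proj("wrist",r(.4545,-.1155,z,R_),c);q=(p-[130,100])*4/3;print(z,q.min(0),q.max(0))
w=cv2.imread("pics/w10.png");g=cv2.cvtColor(w,cv2.COLOR_BGR2GRAY);g=g[100:300,200:360]
cv2.imwrite("pics/c11.png",cv2.resize(cv2.createCLAHE(4,(4,4)).apply(g),None,fx=3,fy=3,interpolation=cv2.INTER_CUBIC))
p=(proj("wrist",[[.4545,-.1155,.085]],c)-[200,100])*3;print(p)
E
```

```text
0.085 [136.63099555  91.75411599] [261.84464862 210.86297414]
0 [154.59211379  74.27775881] [242.60984082 160.07892362]
[[238.2823557  346.21124303]]
```

View pics/c11.png

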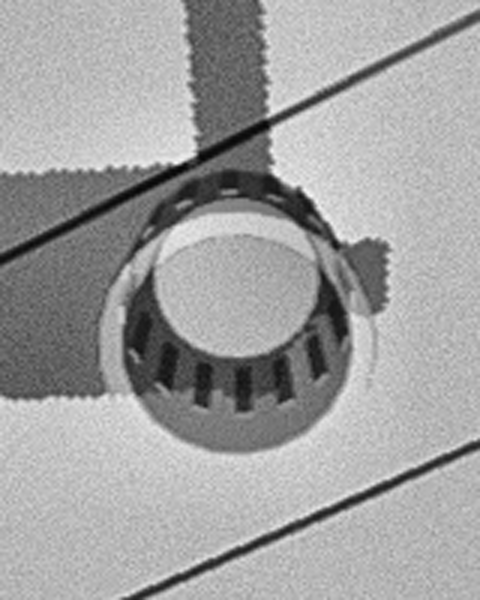

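Enhanced crop: outer rim at columns 100–378 and mouth bottom at row 452, so centre ~(239,345) against a predicted (238,346). It is aligned. Descend around the tumbler and grip.

```bash
python3 -m pendant '[[[0,0,35],[0,0,0],1],[[0,0,15],[0,0,0],1],[[0,0,15],[0,0,0],1],[[0,0,20],[0,0,0],1],[[0,0,20],[0,0,0],1],[[0,0,20],[0,0,0],1],[[0,0,10],[0,0,0],1],[[0,0,0],[0,0,0],1],[[0,0,0],[0,0,0],0.9],[[0,0,0],[0,0,0],0.75],[[0,0,0],[0,0,0],0.7],[[0,0,0],[0,0,0],0.65]]' 45
python3 -m pendant '[[[0,0,0],[0,0,0],0.65],[[0,0,0],[0,0,0],0.65],[[0,0,0],[0,0,0],0.65]]' 45
```

```text
t: 21.35
tool_pos: [0.455, -0.1157, 0.0357]
tool_rot: [0.727, 3.053, -0.001]
contact_force: [0.9, 0.3, 0.8]
opening: 0.0679
grip_force: 51.7
t: 21.6
tool_pos: [0.4551, -0.1157, 0.0357]
tool_rot: [0.727, 3.053, -0.001]
contact_force: [2.6, 0.9, 4.8]
opening: 0.0682
grip_force: 51.9
```

```bash
python3 -m pendant '[[[0,0,-5],[0,0,0],0.65],[[0,0,-10],[0,0,0],0.65],[[0,0,-20],[0,0,0],0.65],[[0,0,-30],[0,0,0],0.65],[[0,0,-30],[0,0,0],0.65],[[0,0,-15],[0,0,0],0.65],[[0,0,0],[0,0,0],0.65],[[0,0,0],[0,0,0],0.65]]' 45
python3 -m pendant '[[[15.8,32.1,0],[0,0,0],0.65],[[15.8,32.1,0],[0,0,0],0.65],[[15.8,32.1,0],[0,0,0],0.65],[[15.8,32.1,0],[0,0,0],0.65],[[15.8,32.1,0],[0,0,0],0.65],[[15.8,32.1,0],[0,0,0],0.65],[[15.8,32.1,0],[0,0,0],0.65],[[15.8,32.1,0],[0,0,0],0.65],[[15.8,32.1,0],[0,0,0],0.65],[[15.8,32.1,0],[0,0,0],0.65],[[15.8,32.1,0],[0,0,0],0.65]]' 45
python3 -m pendant '[[[15.8,32.1,0],[0,0,0],0.65],[[0,0,0],[0,0,0],0.65],[[0,0,0],[0,0,0],0.65],[[0,0,0],[0,0,0],0.65],[[0,0,0],[0,0,0],0.65]]' 45
python3 - <<'E'
from h import *
o=get_obs();c=cam("wrist");w=grab("wrist","w12.png");s=grab("scene","s12.png")
print(o["tool_pos"],togo(.4585,.3135,.0417),proj("wrist",[.4585,.3135,.006],c)-[100,40])
cv2.imwrite("pics/c12.png",np.hstack([w[40:400,100:460],cv2.resize(s[130:250,350:470],(360,360))]))
E
```

```text
t: 22.27
tool_pos: [0.4534, -0.1151, 0.1443]
tool_rot: [0.728, 3.056, -0.0]
contact_force: [-0.2, 1.2, -4.9]
opening: 0.0679
grip_force: 52.4
t: 23.18
tool_pos: [0.4553, 0.2793, 0.1407]
tool_rot: [-0.727, -3.052, 0.006]
contact_force: [0.4, -0.8, -3.9]
opening: 0.0678
grip_force: 53.3
t: 23.6
tool_pos: [0.4572, 0.3128, 0.1422]
tool_rot: [-0.729, -3.053, 0.004]
contact_force: [-0.1, -0.0, -4.3]
opening: 0.0679
grip_force: 54.2
[0.45717007 0.31282923 0.1422318 ] [ -0.4   1.  101.6] [[180.79861334 158.98398889]]
```

View pics/c12.png

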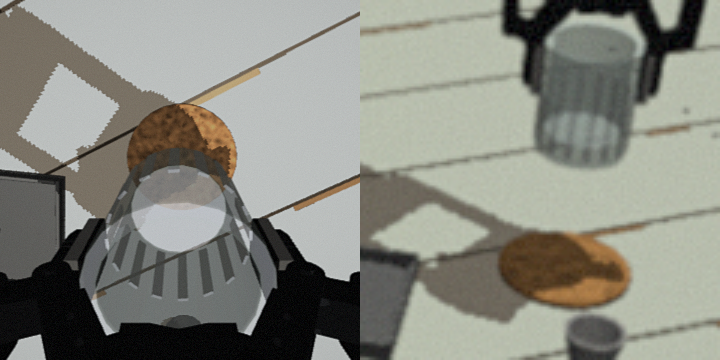

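The cork (wrist crop columns 127–237, top row 103, so centre ~(182,157)) matches the predicted (181,159), and the tumbler is upright. Lower.

```bash
python3 -m pendant '[[[-0.5,0.7,25],[0,0,0],0.65],[[0,0,25],[0,0,0],0.65],[[0,0,20],[0,0,0],0.65],[[0,0,12],[0,0,0],0.65],[[0,0,7],[0,0,0],0.65],[[0,0,3],[0,0,0],0.65],[[0,0,0],[0,0,0],0.65],[[0,0,0],[0,0,0],0.65],[[0,0,0],[0,0,0],0.65]]' 45
python3 -c "
from h import *
print(togo(.4585,.3135,.0417))"
```

```text
t: 24.45
tool_pos: [0.4601, 0.3151, 0.0538]
tool_rot: [0.728, 3.054, 0.003]
contact_force: [0.3, -0.5, -4.2]
opening: 0.0679
grip_force: 54.2
[ 0.7 -2.1 12.1]
```

```bash
python3 -m pendant '[[[0.5,-1.2,6],[0,0,0],0.65],[[0,0,2],[0,0,0],0.65],[[0,0,2],[0,0,0],0.65],[[0,0,0],[0,0,0],0.65],[[0,0,0],[0,0,0],0.65]]' 45
python3 -m pendant '[[[0,0,1],[0,0,0],0.65],[[0,0,0],[0,0,0],0.65],[[0,0,0],[0,0,0],0.65]]' 45
```

```text
t: 24.87
tool_pos: [0.4578, 0.3137, 0.042]
tool_rot: [-0.728, -3.056, 0.0]
contact_force: [-0.0, 1.1, -4.9]
opening: 0.0679
grip_force: 54.2
t: 25.12
tool_pos: [0.4581, 0.3138, 0.0417]
tool_rot: [0.728, 3.056, 0.0]
contact_force: [-1.7, -0.3, 0.6]
opening: 0.0678
grip_force: 54.3
```

Touching. Release, rise, and check everything.

```bash
python3 -m pendant '[[[0,0,0.5],[0,0,0],0.65],[[0,0,0],[0,0,0],0.85],[[0,0,0],[0,0,0],0.9],[[0,0,0],[0,0,0],1],[[0,0,0],[0,0,0],1],[[0,0,0],[0,0,0],1],[[0,0,-10],[0,0,0],1],[[0,0,-20],[0,0,0],1],[[0,0,-35],[0,0,0],1],[[0,0,-40],[0,0,0],1],[[0,0,-40],[0,0,0],1],[[0,0,0],[0,0,0],1]]' 45
python3 -m pendant '[[[0,0,-40],[0,0,0],1],[[25,28,0],[0,0,0],1],[[25,28,0],[0,0,0],1],[[25,28,0],[0,0,0],1],[[0,0,0],[0,0,0],1],[[0,0,0],[0,0,0],1],[[0,0,0],[0,0,0],1]]'
python3 - <<'E'
from h import *
s=grab("scene","s13.png");t=grab("top","t13.png")
cv2.imwrite("pics/c13.png",np.hstack([cv2.resize(s[110:350],(450,193)),t[60:253,90:440]])if 0 else cv2.resize(np.vstack([s[140:350],t[110:320]]),(746,560)))
E
```

```text
t: 26.12
tool_pos: [0.4626, 0.3161, 0.1971]
tool_rot: [0.725, 3.043, 0.018]
contact_force: [0.6, 1.2, 1.7]
opening: 0.0856
grip_force: 0.0
t: 26.7
tool_pos: [0.4288, 0.4224, 0.2259]
tool_rot: [0.727, 3.056, -0.0]
contact_force: [-0.1, 0.5, -1.3]
opening: 0.0852
grip_force: 0.0
```

View pics/c13.png

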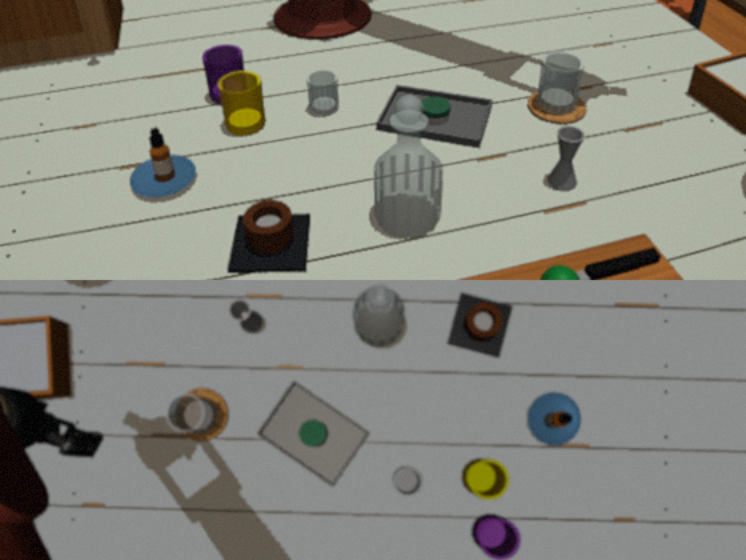

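All four pieces stand upright in their places: bottle on saucer (160,160), tin in tray (435,107), smoker on slate (268,228), tumbler on cork (558,85). The decanter and jigger are where they were. I hand the job in.

```bash
python3 -c "
from station import ctrl
print(ctrl.finish_job())"
```

```text
the job is handed in; nothing more can be done
None
```

The job is handed in at about 27 s: bottle on the saucer, tin in the tray, smoker top on the slate and tumbler on the cork, placed in that order and upright, with the decanter and jigger left where they stood.

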